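Stow the balloon tying tool in the child-locked tub

ROBOT

A 6-joint arm with a two-finger parallel gripper is mounted at the origin on the work surface. World frame = base frame: x ahead of the robot, y to its left, z up, the work surface at z = 0. Lengths are in mm, angles in rad, forces in N, time in s.
With the tool pointing down it reaches from about 350 to 975 mm from the base axis. Payload 7.1 kg.
Tool frame: the origin (TCP) lies midway between the tips of the shut fingers; the grasp point (between the pads) lies 19 mm behind it (ctrl.grasp_offset is the distance from the TCP to the grasp point, in mm); z points along the fingers, y is the line along which they close (so a half turn about z gives the same grasp; the last joint's range is limited). The gripper opens to 88 mm and grips with 3 to 60 N. Pads are 20 mm wide; open, the fingers measure 115 mm over their backs; the gripper's body (75 mm by 178 mm) begins 61 mm behind the grasp point.
Start: joints at [-1.316, 0.423, 1.63, -0, 1.089, -0.019], TCP at [169.013, -601.697, 186.475] pointing down, gripper open.
Joint ranges: [-3, 3], [-0.9, 2.11], [0.09, 2.58], [-1.31, 4.45], [0.11, 2.69], [-2.54, 2.54]. Speed limits (rad/s): [2.39, 2.39, 3.01, 3.14, 3.14, 3.14].

INTERFACE

Orientations are given as a rotation vector (axis times angle).
In Python, from workcell import ctrl gives the robot as it stands. The module is installed in compiled form; this text tells all that it offers.
- The arm moves only by the tool servo_tool, never from a script. Its argument "rows" is a list of rows, each a list of 7 numbers: the turn, a rotation vector about the tool's x, y, z as a fraction of full scale, then the shift along the tool's x, y, z as a fraction of full scale, then the finger opening in mm, from 0 to 87.8. A call has 1 to 10 rows; each row is the pose to reach, as a shift and turn from the pose commanded when the call began, along the tool's axes at that moment; what a row does not reach only later rows make up. Full scale, the value 1, is 20 cm for a shift and 1.5 rad for a turn. A row lasts 1/8 s, in which the tool goes at most 62.5 mm and 10.7 degrees, less where a joint would pass 70% of its speed; a pose out of reach is approached as far as the arm can. A call with a number of a shift or a turn outside -1 to 1 is refused whole. A call with a gripper value outside its range is refused whole. The fingers move at their own pace and stop on an object; the grip force is fixed at half the most. Time passes only in rows, so rows that repeat a pose let the fingers close. It gives the time, the measured TCP pose, the force, the opening and the grip force at its end, in the units of the state.
- ctrl.get_obs(): the state, without advancing time (a new reading comes with each control period).
- ctrl.get_image(name): name is "scene" or "side" or "wrist"; returns (picture, depth): 384x512x3 uint8, red, green, blue; 384x512 float32, mm along the optical axis (not along the pixel's ray), 0 where there is no reading.
- ctrl.camera_info(name): a dict with "intrinsics" (3x3 intrinsics, pixels), "k1" (the pictures are not rectified: a ray, as slopes to the right and down, at radius r is drawn at 1 + k1 r^2 times it, then the intrinsics apply), "R" (3x3) and "t" (3): a world point X has camera coordinates R X + t. Camera axes: x right, y down, z forward; pixel columns grow to the right and rows downward; lengths in mm; the calibration is good to about 2 mm. A picture is of the moment at which its call begins: read the wrist's pose just before it. camera_info takes no time and is no camera call; for the wrist camera it gives the pose at the moment of the call.
- ctrl.close_job(): hands the job in; it is judged then, once.
The state is a dict: "t": time; "qpos": joint angles; "qvel": joint speeds; "joint_torque": joint torques, N m; "ee_pos": TCP position; "orientation": TCP orientation; "ft_force": force on the tool from outside, world axes, zero at the start; "moment": the same for the moment, N m; "width": finger opening in mm; "grasp_force": force on a finger pad.
Only numpy, scipy, OpenCV 4.12 (cv2) and the standard library are available. Lean on these libraries where they do the work, as an engineer would, in place of code of your own. Each camera call takes 0.05 s, during which the arm holds its last target. There are 200 camera calls.

TASK

Put the balloon tying tool away in the red tub and leave the tub child-locked: slide the yellow lock tab fully aside, away from the white button, press the button so that the lid springs right up, then take the tool out of the white holder, lay it down flat on the aluminium tray and let go of it. Then take it again and lay it gently, flat on the tub's floor, press the lid shut until it clicks and slide the lock tab fully back, so that the tool is inside and the lid latched and locked. Do not knock over or push away the holder, the blue glass votive, the ribbon spool or the jar.

Things in the scene. Friction and masses are not known exactly. Their poses are not given: they have to be found in the camera images.
- tub: red plastic tub with hinged lid, held to the table by suction feet: 140 mm (its x) by 190 mm (its y), walls 4 mm thick and 60 mm high, inner floor 4 mm above the table. Origin: centre of its underside; z up; its front, with the latch, is its -x side. A dark red ledge 62 mm deep (deck 31 mm above the table) sticks out of the front, 30 mm to the -y and 95 mm to the +y side of the middle; it carries the button (in the middle) and the lock tab
- lock (a joint): the child lock: 0 = locked (its flat bar lies under the button and blocks it), 0.020 m = fully aside (slid 20 mm along the tub's +y, away from the button). Moves with about 1.5 N of friction and stays where it is left
- lock_tab (a point): centre of the top of the yellow thumb tab of the lock, 14 mm (tub x) by 12 mm (tub y), standing 24 mm up from the ledge deck to 55.5 mm above the table; it moves with the lock. Locked, 31 mm of free deck lie between it and the button; on its outer side the way is free
- button (a joint): the white latch button, a rocker on a spring: 0 = up (latched position), 0.28 rad = fully down. With the lock fully aside, pushing its pad takes 2 N at first and about 5 N when fully down, which lets the lid go (from about 0.17 rad); let go, it comes back up. While the lock bar is under it, it does not move and the lid can be neither opened nor clicked shut
- button_top (a point): where to press the button: on top of its ribbed pad (34 mm along tub x by 36 mm along tub y), 45 mm above the table; press straight down, travel here about 10 mm. 8 mm in from its outer edge; behind the pad (26 mm to the tub's +x of this point) the white latch arm with its hook stands up to 81 mm above the table
- lid (a joint): hinge of the tub lid: 0 = shut, 1.66 rad = right up (leaning 5 degrees past upright). A spring (0.05 to 0.1 N m) always pushes it open, so it stays shut only when the hook has clicked over its front lip; to click it shut press its top down near the front, all the way to its stop, while the lock is aside: the last 0.09 rad take up to about 7 N, then it gives. Half pressed, it springs open again
- lid_front (a point): middle of the lid's front edge, on its outer face: shut, 67 mm above the table and 72 mm to the tub's -x from its middle; right up, at the top about 202 mm above the table. The lid is a plate 6 mm thick (with a 2 mm raised panel), 144 by 190 mm
- lid_hinge (a point): middle of the lid's hinge line, which runs along the tub's y on its far (+x) rim, 61 mm above the table; lid_front swings about it at a radius of 142 mm
- tool: orange plastic balloon tying tool with a yellow two-pronged fork, 150 mm long, 40 to 85 g. Origin: its middle; its z runs along its length from the fork (prong tips at -75 mm) to the end of the handle (+75 mm). Handle 26 mm (tool y) by 16 mm (tool x), from -13 mm to +75 mm; fork 34 mm wide (tool y) by 14 mm thick (tool x). At the start it stands upright in the holder, fork down, its middle 85 mm and its handle end 160 mm above the table, its lowest 56 mm inside the well
- holder: white porcelain holder, a loose block of 0.7 kg, 84 mm (x) by 68 mm (y) and 66 mm high on a foot 90 by 74 mm, with one upright well in the middle, 20 by 37 mm and 56 mm deep, its long side along the holder's y. Origin: centre of its underside
- tray: aluminium tray, fixed, 190 mm (its x) by 220 mm (its y), rim 14 mm high, floor 3 mm above the table. Origin: centre of its underside
- votive: cobalt blue glass votive with a small candle, 72 mm wide, 72 mm high, loose; origin: centre of its underside. It stands on the left; it and the holder swap places. Not to be disturbed
- spool: flat ribbon spool, 72 mm wide, 36 mm high, loose; origin: centre of its underside. Not to be disturbed
- jar: amber glass jar with wooden cap, 64 mm wide, 80 mm high, loose; origin: centre of its underside. Not to be disturbed
Not all that is in view belongs to the job. Of the things like the tool, leave any that is green; of the rest the smaller one is meant.

How it is judged:
By the outcome, as a careful person would: the job done as asked, in the order asked, and still so for the second after the job is handed in, with the robot touching nothing.
It also fails if it takes over 72 s, if anything falls off the work surface, if the arm or the gripper's body presses on something with over 40 N, if the wrist force passes 120 N, or if a joint passes its speed limit or range.

## Working session

There is one attempt and no reset: what is moved stays moved. The work goes in short steps, Python scripts to look and compute and a tool call to move; the robot and the scene stay as the last step left them, time stands still between calls to the robot, and variables do not carry over. Pictures are saved under pics/ and viewed, at most 10 in all, crops included, and the job is handed in when it is done.

Besides the shell and the picture viewer there is one more tool, called after ">>>" as name([rows], argument=value, ...), one row to a line, values as JSON. servo_tool: Moves the arm, as the interface text tells. Its arguments: {"type":"object","properties":{"rows":{"type":"array","items":{"type":"array","items":{"type":"number"}}}},"required":["rows"]}

```bash
mkdir -p pics; cat > h.py <<'E'
import numpy as np, cv2
from workcell import ctrl
from scipy.spatial.transform import Rotation as Ro
def grab(n):
    i=ctrl.camera_info(n); p,d=ctrl.get_image(n); return p,d,i
def pts(d,i,uv):
    """world points from depth at pixels uv (N,2)"""
    K=i['intrinsics'];uv=np.asarray(uv,float)
    s=slope(i,uv); z=d[uv[:,1].astype(int),uv[:,0].astype(int)]
    c=np.c_[s*z[:,None],z]; return (c-i['t'])@i['R']
def slope(i,uv):
    K=i['intrinsics']; return cv2.undistortPoints(np.asarray(uv,float).reshape(-1,1,2),np.array(K,float),np.array([i['k1'],0,0,0.])).reshape(-1,2)
def plane(i,uv,h):
    s=slope(i,uv); R=np.array(i['R']);dirs=np.c_[s,np.ones(len(s))]@R; C=-R.T@i['t']
    k=(h-C[2])/dirs[:,2]; return C+dirs*k[:,None]
def proj(i,X):
    c=np.atleast_2d(X)@np.array(i['R']).T+i['t']; s=c[:,:2]/c[:,2:]; s=s*(1+i['k1']*(s**2).sum(1,keepdims=True))
    K=np.array(i['intrinsics']); return np.c_[s,np.ones(len(s))]@K[:2].T
def tool(target_xyz, rv=None):
    """shift fractions in tool axes to target TCP"""
    o=ctrl.get_obs(); R=Ro.from_rotvec(o['orientation'])
    print('shift',np.round(R.inv().apply(np.array(target_xyz)-o['ee_pos'])/200,3))
def save(n,p,s=1): cv2.imwrite('pics/'+n+'.png',cv2.resize(p[:,:,::-1],None,fx=s,fy=s))
E
python3 - <<'E'
from h import *
print(ctrl.get_obs()['orientation'], ctrl.grasp_offset)
a,d,i=grab('scene'); b,e,j=grab('side')
print(i,j)
np.savez('s0.npz',a=a,d=d,b=b,e=e)
save('scene0',a,1.5);save('side0',b,1.5)
E
```

```text
[-3.11076860e+00 -4.28552709e-01  3.34671146e-04] 18.700000000000003
{'intrinsics': array([[450.9040347,   0.       , 254.6883882],
       [  0.       , 450.9040347, 188.0912267],
       [  0.       ,   0.       ,   1.       ]]), 'k1': 0.004274911141479033, 'R': array([[-0.1146039 ,  0.99340649, -0.00307989],
       [ 0.76348831,  0.0860951 , -0.64005721],
       [-0.63557183, -0.07570451, -0.76832108]]), 't': array([ -53.41601693, -363.95373283, 1696.13820562])} {'intrinsics': array([[436.12112624,   0.        , 253.08821009],
       [  0.        , 436.12112624, 195.45267399],
       [  0.        ,   0.        ,   1.        ]]), 'k1': -0.0826484882938185, 'R': array([[-0.78620147, -0.61772246, -0.01749911],
       [-0.3096881 ,  0.41834176, -0.85386384],
       [ 0.53477148, -0.66588973, -0.5202022 ]]), 't': array([509.8064204 , 185.20195264, 872.38676949])}
```

View pics/scene0.png

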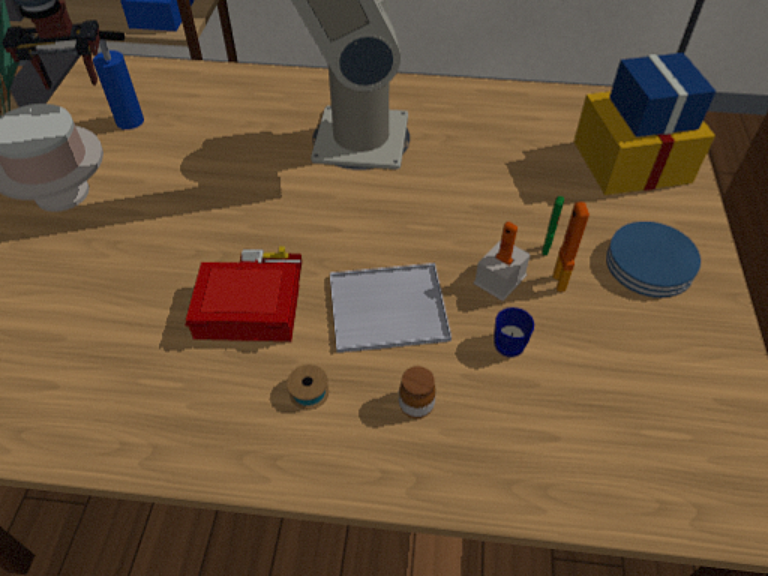

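View pics/side0.png

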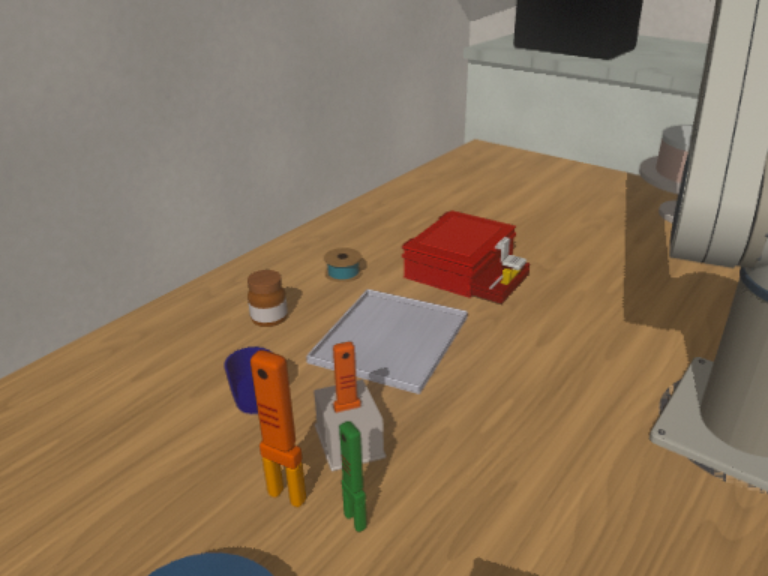

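The scene view (768 px wide) shows these tool-like objects: a small orange one in the holder at (508,240), a large orange one at (573,245) and a green one at (554,225). By the description I choose the small orange one in the holder. The tub is at (245,295), with its button at (252,257) and yellow tab at (280,253). The tray is at (390,305).

```bash
python3 - <<'E'
from h import *
z=np.load('s0.npz')
cams={n:(z[k],z[m],ctrl.camera_info(n)) for n,k,m in(('scene','a','d'),('side','b','e'))}
def cloud(n,cond,box):
    p,d,i=cams[n]; x0,y0,x1,y1=[int(v/1.5) for v in box]
    hsv=cv2.cvtColor(p,cv2.COLOR_RGB2HSV).astype(int); m=cond(hsv)&(d>0); k=np.zeros_like(m);k[y0:y1,x0:x1]=1; m&=k
    v,u=np.nonzero(m); return pts(d,i,np.c_[u,v])
def rect(P,lab):
    r=cv2.minAreaRect(P[:,:2].astype(np.float32)); print(lab,len(P),'c',np.round(r[0],1),'sz',np.round(r[1],1),'ang',round(r[2],1),'zmed',np.round(np.percentile(P[:,2],[5,50,95]),1))
red=lambda h:((h[...,0]<5)|(h[...,0]>174))&(h[...,1]>180)
org=lambda h:(h[...,0]>5)&(h[...,0]<14)&(h[...,1]>200)
yel=lambda h:(h[...,0]>22)&(h[...,0]<33)&(h[...,1]>170)
wht=lambda h:(h[...,1]<60)&(h[...,2]>90)
blu=lambda h:(h[...,0]>112)&(h[...,0]<130)&(h[...,1]>150)
anyc=lambda h:h[...,0]>=0
for n,B in(('scene',dict(tub=(180,245,310,345),tool=(495,215,520,275),hold=(470,235,530,300),tray=(325,260,455,355),vot=(490,305,540,360),yel=(260,240,300,268),but=(235,245,268,266),spool=(285,362,332,410),jar=(395,365,440,420))),
 ('side',dict(tub=(400,205,535,305),tool=(325,335,365,412),hold=(310,375,390,470),tray=(305,285,470,392),vot=(220,345,290,415),yel=(495,262,522,290),but=(495,230,530,275),spool=(320,245,366,282),jar=(243,268,292,328)))):
    print(n)
    P=cloud(n,red,B['tub']); rect(P[(P[:,2]>61)],'tubtop'); 
    P=cloud(n,org,B['tool']); rect(P[P[:,2]>75],'tool'); rect(P[P[:,2]>152],'tooltop')
    P=cloud(n,wht,B['hold']); rect(P[P[:,2]>60],'holdtop')
    P=cloud(n,anyc,B['tray']); P=P[(P[:,2]>9)&(P[:,2]<20)]; rect(P,'trayrim')
    P=cloud(n,blu,B['vot']); rect(P[P[:,2]>15],'vot')
    P=cloud(n,yel,B['yel']); rect(P,'yel'); rect(P[P[:,2]>50],'yeltop')
    P=cloud(n,wht,B['but']); rect(P[(P[:,2]>36)&(P[:,2]<52)],'but'); rect(P[P[:,2]>60],'hook')
    for q in('spool','jar'):
        P=cloud(n,anyc,B[q]); rect(P[P[:,2]>25],q)
a=cams['scene'][0][160:240,110:210]; b=cams['side'][0][215:325,195:270]; 
cv2.imwrite('pics/crop.png',np.hstack([cv2.resize(a,(400,400))[...,::-1],cv2.resize(b,(273,400))[...,::-1]]))
E
```

```text
scene
tubtop 2681 c [ 571.5 -150.1] sz [160.3 191.4] ang 5.1 zmed [63.4 67.6 71.2]
tool 186 c [433.1 346.8] sz [23.9 19.1] ang 56.0 zmed [ 80.3 124.9 159.4]
tooltop 42 c [432.1 347.6] sz [22.3 16.6] ang 56.0 zmed [153.8 157.9 161.2]
holdtop 219 c [429.5 346.6] sz [68.8 86.6] ang 55.8 zmed [62.1 65.5 68.5]
trayrim 335 c [529.7 126. ] sz [193.9 220.4] ang 13.5 zmed [ 9.2 12.1 16.1]
vot 524 c [592.9 366. ] sz [66.3 70.3] ang 87.5 zmed [22.8 51.2 72.3]
yel 65 c [ 427.5 -126.4] sz [68.9 45.2] ang 28.4 zmed [29.  37.2 54.1]
yeltop 12 c [ 444.7 -102.1] sz [ 7.8 12.1] ang 85.5 zmed [50.8 52.6 55.9]
but 28 c [ 458.6 -147.7] sz [29.1 11.7] ang 14.9 zmed [40.8 43.1 46.8]
hook 66 c [ 486.4 -157.1] sz [18.8 27. ] ang 5.9 zmed [68.7 76.8 82.6]
spool 509 c [736.9   4.5] sz [71.1 70.7] ang 37.7 zmed [32.  35.4 39. ]
jar 612 c [742.8 199.7] sz [59.1 59.5] ang 48.4 zmed [31.7 76.6 81.8]
side
tubtop 1539 c [ 566.4 -147.6] sz [154.9 192.4] ang 4.0 zmed [64.6 67.9 70.4]
tool 444 c [426.6 349.5] sz [23.1 15.3] ang 57.3 zmed [ 79.5 123.3 159. ]
tooltop 82 c [427.3 349.1] sz [22.6 13.5] ang 55.4 zmed [153.4 157.7 159.8]
holdtop 754 c [386.9 374.1] sz [ 68.  183.9] ang 56.8 zmed [62.7 65.  67.1]
trayrim 510 c [534.7  91.9] sz [191.4 295. ] ang 13.4 zmed [ 9.4 12.3 15.1]
vot 318 c [594.7 370.7] sz [33.2 71.1] ang 34.8 zmed [19.7 47.  70.5]
yel 67 c [ 444.9 -116.9] sz [14.3 55.3] ang 8.5 zmed [33.6 39.6 55.3]
yeltop 17 c [442.1 -98.9] sz [14.2 11. ] ang 15.4 zmed [51.  54.  56.1]
but 116 c [ 459.9 -157.9] sz [36.9 40.9] ang 1.1 zmed [39.3 44.4 49.2]
hook 59 c [ 480.5 -155.4] sz [29.8 14.9] ang 77.8 zmed [62.  73.3 81.8]
spool 279 c [734.9   4.9] sz [69.  74.6] ang 41.0 zmed [27.3 35.1 37.5]
jar 667 c [732.8 203.5] sz [64.2 58. ] ang 34.9 zmed [29.4 59.4 80.3]
```

View pics/crop.png

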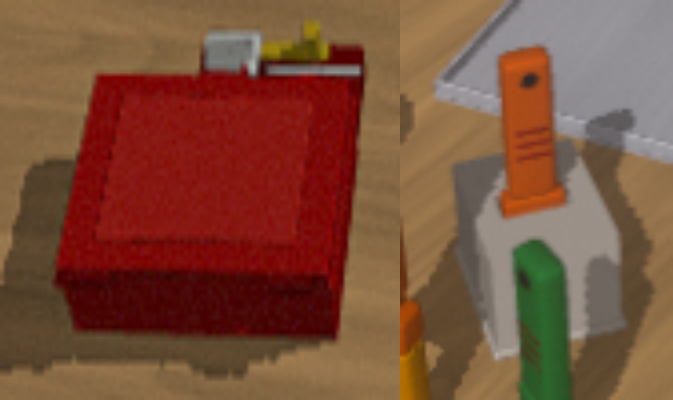

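The crop confirms the choice: an orange tool standing in the white holder, with the green one in front of it and only the edge of the larger one visible. On the tub, the button is to the left of the yellow tab. I'm moving above the latch.

>>> servo_tool([
  [0,0,0.06,0.33,-0.34,0,87],
  [0,0,0.125,0.66,-0.68,0,87],
  [0,0,0.125,0.97,-1,0,60],
  [0,0,0.125,0.97,-1,0,30],
  [0,0,0.125,0.97,-1,0,30],
])

```text
t: 0.72
ee_pos: [302.2, -353.8, 186.2]
orientation: [-3.137, -0.139, 0.001]
ft_force: [0.7, -0.7, -0.0]
width: 60.6
grasp_force: 0.0
```

```bash
python3 - <<'E'
from h import *
o=ctrl.get_obs();print(o['t'],o['ee_pos'],o['orientation'],o['width']);tool([443,-100,190])
E
```

```text
0.725 [ 302.2150513  -353.7765508   186.21282137] [-3.13740318e+00 -1.38589046e-01  7.92816925e-04] 60.574657353912535
shift [ 0.813 -1.202 -0.018]
```

>>> servo_tool([
  [0,0,0,0.2,-0.3,0,30],
  [0,0,0,0.4,-0.6,0,30],
  [0,0,0,0.6,-0.9,0,30],
  [0,0,0,0.7,-1,0,30],
  [0,0,0,0.7,-1,0,30],
])

```text
t: 1.35
ee_pos: [425.4, -142.5, 186.4]
orientation: [-3.138, -0.144, -0.001]
ft_force: [-1.3, -0.7, 0.4]
width: 30.1
grasp_force: 0.0
```

```bash
python3 - <<'E'
from h import *
o=ctrl.get_obs();print(o['t'],o['ee_pos'],o['orientation'],o['width'])
p,d,i=grab('wrist'); print(i['R'],-i['R'].T@i['t'])
np.savez('w0.npz',p=p,d=d); save('w0',p,1.5)
hsv=cv2.cvtColor(p,cv2.COLOR_RGB2HSV).astype(int)
def cl(m):
    v,u=np.nonzero(m&(d>0)); return pts(d,i,np.c_[u,v])
def rect(P,l):
    if len(P)<5: return print(l,len(P))
    r=cv2.minAreaRect(P[:,:2].astype(np.float32)); print(l,len(P),np.round(r[0],1),np.round(r[1],1),round(r[2],1),np.round(np.percentile(P[:,2],[5,50,95]),1))
h,s,v=[hsv[...,k] for k in range(3)]
Y=cl((h>22)&(h<33)&(s>150)); rect(Y[Y[:,2]>50],'tab')
W=cl((s<60)&(v>90)); rect(W[(W[:,2]>36)&(W[:,2]<52)],'pad'); rect(W[(W[:,2]>70)&(W[:,2]<90)],'hook')
D=cl(((h<8)|(h>172))&(s>150)); rect(D[(D[:,2]>26)&(D[:,2]<36)],'deck'); rect(D[(D[:,2]>61)&(D[:,2]<75)],'lid')
E
```

```text
1.35 [ 425.44413824 -142.49081329  186.44445485] [-3.13798711e+00 -1.44414826e-01 -5.62686690e-04] 30.133002093217712
[[ 9.21382896e-02 -9.95746129e-01 -4.26227741e-04]
 [-9.53231669e-01 -8.83280712e-02  2.89045907e-01]
 [-2.87853991e-01 -2.62259017e-02 -9.57315142e-01]] [ 503.79108268 -134.95977005  384.91462282]
tab 86 [ 443.  -101.8] [11.7 12.1] 4.5 [51.9 54.9 56.4]
pad 874 [ 457.8 -158.3] [32.4 35.7] 5.1 [43.8 45.2 46.6]
hook 472 [ 483.1 -156. ] [16.8 25.9] 2.5 [71.6 80.1 82.4]
deck 2236 [ 462.3 -125.6] [ 54.9 122.8] 5.2 [29.9 31.3 32.6]
lid 21125 [ 539.6 -151.5] [103.7 190. ] 5.4 [66.7 68.8 70.6]
```

View pics/w0.png

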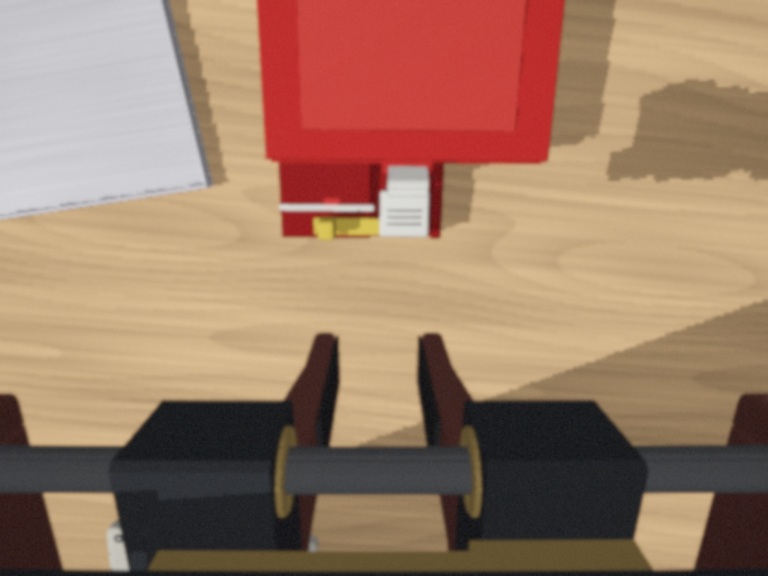

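The wrist view shows the pad at (405,210), the tab top at (325,228) and a clear gap between them. I'll straddle the tab with the fingers and grip it.

>>> servo_tool([
  [0,0,0,0.106,-0.191,0.2,34],
  [0,0,0,0.106,-0.191,0.45,34],
  [0,0,0,0.106,-0.191,0.65,34],
  [0,0,0,0.106,-0.191,0.745,34],
  [0,0,0,0.106,-0.191,0.745,34],
  [0,0,0,0.106,-0.191,0.745,8],
  [0,0,0,0.106,-0.191,0.745,8],
  [0,0,0,0.106,-0.191,0.745,8],
  [0,0,0,0.106,-0.191,0.745,8],
])

```text
t: 2.52
ee_pos: [442.1, -105.5, 38.0]
orientation: [3.138, 0.136, 0.002]
ft_force: [-0.4, 0.4, 0.2]
width: 8.0
grasp_force: 0.0
```

```bash
python3 - <<'E'
from h import *
o=ctrl.get_obs();print(o['ee_pos'],o['width'],o['grasp_force'],o['ft_force'])
p,d,i=grab('wrist'); q,_,j=grab('side')
print(proj(i,[[442,-104,55]]),proj(j,[[442,-104,55]]))
u,v=proj(j,[[450,-110,50]])[0].astype(int)
a=cv2.resize(p,(512,384)); b=cv2.resize(q[v-40:v+40,u-45:u+45],(432,384))
im=np.hstack([a,b]); save('g1',im,0.84)
E
```

```text
[ 442.13245511 -105.53471828   37.96140295] 8.03012472191302 0.0 [-0.43734951  0.41644984  0.22144487]
[[249.96385817 224.53619971]] [[338.40136424 179.51210494]]
```

View pics/g1.png

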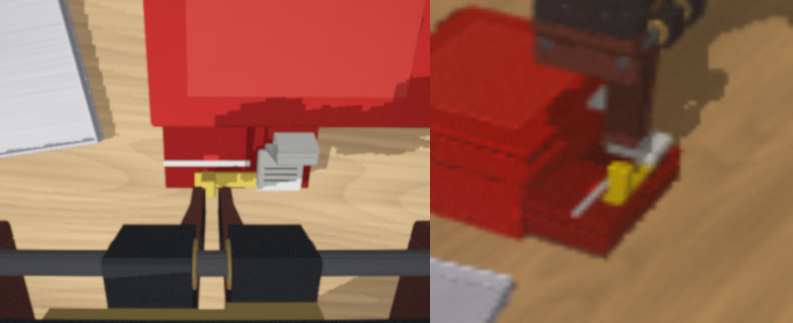

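```bash
python3 - <<'E'
from h import *
for n in('wrist','side','scene'):
    p,d,i=grab(n); h,s,v=[cv2.cvtColor(p,cv2.COLOR_RGB2HSV).astype(int)[...,k] for k in range(3)]
    print(n,'tipproj',proj(i,[[442.1,-105.5,38]]))
    V,U=np.nonzero((d>0)); P=pts(d,i,np.c_[U,V]); c=np.c_[h[V,U],s[V,U],v[V,U]]
    near=(abs(P[:,0]-445)<40)&(abs(P[:,1]+105)<40)&(P[:,2]>34)&(P[:,2]<100)
    P=P[near];c=c[near]
    y=(c[:,0]>20)&(c[:,0]<34)&(c[:,1]>140)&(P[:,2]>44); f=(c[:,2]<95)&~y&(P[:,2]>38)
    for l,m in(('tab',y),('fing',f)):
        if m.sum()>3: print(l,m.sum(),np.round(np.percentile(P[m],[3,50,97],axis=0),1).tolist())
    if n=='wrist':
        for r in range(215,245,3): print(r,[tuple(p[r,k])for k in(232,240,250,262,270)],np.round(pts(d,i,[(232,r),(270,r)]),0).tolist())
E
```

```text
wrist tipproj [[252.40074367 214.7310493 ]]
tab 420 [[436.8, -111.4, 45.3], [446.6, -102.6, 55.3], [453.2, -95.8, 76.6]]
fing 543 [[450.6, -115.7, 78.2], [452.2, -99.9, 90.1], [453.9, -92.6, 99.1]]
215 [(np.uint8(198), np.uint8(157), np.uint8(70)), (np.uint8(178), np.uint8(158), np.uint8(67)), (np.uint8(169), np.uint8(149), np.uint8(62)), (np.uint8(170), np.uint8(151), np.uint8(64)), (np.uint8(169), np.uint8(149), np.uint8(62))] [[439.0, -91.0, 34.0], [442.0, -118.0, 36.0]]
218 [(np.uint8(198), np.uint8(153), np.uint8(67)), (np.uint8(221), np.uint8(200), np.uint8(92)), (np.uint8(217), np.uint8(196), np.uint8(90)), (np.uint8(169), np.uint8(149), np.uint8(62)), (np.uint8(193), np.uint8(172), np.uint8(75))] [[438.0, -91.0, 36.0], [440.0, -118.0, 36.0]]
221 [(np.uint8(165), np.uint8(122), np.uint8(55)), (np.uint8(203), np.uint8(180), np.uint8(81)), (np.uint8(222), np.uint8(201), np.uint8(92)), (np.uint8(187), np.uint8(163), np.uint8(71)), (np.uint8(182), np.uint8(159), np.uint8(71))] [[452.0, -93.0, 75.0], [453.0, -115.0, 74.0]]
224 [(np.uint8(70), np.uint8(40), np.uint8(36)), (np.uint8(
[... 1549 characters left out ...]
0, 98.0], [454.0, -113.0, 98.0]]
242 [(np.uint8(70), np.uint8(41), np.uint8(38)), (np.uint8(61), np.uint8(38), np.uint8(32)), (np.uint8(211), np.uint8(182), np.uint8(140)), (np.uint8(40), np.uint8(30), np.uint8(30)), (np.uint8(69), np.uint8(40), np.uint8(36))] [[452.0, -95.0, 101.0], [453.0, -113.0, 101.0]]
side tipproj [[338.1098023  184.84312426]]
tab 33 [[434.7, -105.4, 45.0], [440.9, -97.7, 51.5], [449.5, -94.2, 57.0]]
fing 107 [[430.7, -138.6, 43.5], [437.6, -94.8, 86.6], [473.1, -90.4, 99.4]]
scene tipproj [[187.07407534 168.73875993]]
tab 22 [[439.0, -106.2, 44.7], [448.8, -101.7, 52.3], [453.2, -96.5, 62.8]]
fing 66 [[437.8, -144.9, 39.8], [453.5, -109.4, 83.8], [480.5, -93.2, 97.6]]
```

```bash
python3 - <<'E'
from h import *
z=np.load('w0.npz');p,d=z['p'],z['d']
i=ctrl.camera_info('wrist'); o=ctrl.get_obs(); R=Ro.from_rotvec(o['orientation'])
print(i['intrinsics'][0,0],i['k1'])
# same camera-to-tool relation; express in present tool frame
for r in range(216,262,4):
    row=[]
    for c in range(195,310,3):
        if d[r,c]>0:
            q=R.inv().apply(pts(d,i,[(c,r)])[0]-o['ee_pos'])
            if q[2]<30: row.append((c,[int(x) for x in q],p[r,c].tolist()))
    print(r,row[:2],row[len(row)//2:len(row)//2+1],len(row))
q,e,j=grab('side')
# side: column profile at finger columns
for c in (332,336,340,344): print(c,[(r,q[r,c].tolist(),np.round(pts(e,j,[(c,r)])[0]).astype(int).tolist()) for r in range(162,192,3)])
E
```

```text
305.6049631662335 -0.013641357051090972
216 [] [] 0
220 [] [] 0
224 [(210, [11, -23, -41], [128, 100, 75]), (213, [11, -21, -42], [65, 39, 32])] [(279, [9, 15, -38], [144, 119, 87])] 12
228 [(210, [10, -22, -46], [74, 50, 41]), (213, [10, -21, -46], [63, 36, 34])] [(279, [9, 14, -44], [94, 77, 56])] 12
232 [(207, [10, -23, -51], [137, 109, 81]), (210, [10, -22, -51], [63, 37, 32])] [(279, [7, 14, -45], [88, 70, 53])] 14
236 [(207, [10, -23, -56], [76, 47, 39]), (210, [11, -21, -57], [65, 39, 37])] [(279, [5, 14, -45], [80, 65, 51])] 14
240 [(204, [10, -23, -61], [157, 125, 92]), (207, [10, -22, -60], [65, 38, 35])] [(225, [1, -15, -41], [100, 81, 59])] 15
244 [(204, [11, -23, -66], [87, 62, 46]), (207, [10, -22, -64], [67, 41, 37])] [(279, [1, 14, -47], [64, 50, 39])] 16
248 [(201, [10, -24, -69], [110, 82, 60]), (204, [11, -22, -69], [63, 35, 31])] [(279, [0, 14, -48], [56, 46, 34])] 18
252 [(198, [10, -24, -73], [130, 102, 77]), (201, [10, -23, -73], [64, 38, 37])] [(279, [-2, 14, -49], [58, 49, 39])] 20
256 [(195, [10, -25, -76], [142, 114, 84]), (198, [10, -24, -76], [66, 39, 36]
[... 1021 characters left out ...]
 (168, [65, 35, 25], [437, -96, 94]), (171, [65, 35, 27], [436, -96, 86]), (174, [88, 48, 36], [434, -94, 78]), (177, [115, 109, 104], [457, -142, 41]), (180, [173, 142, 7], [437, -103, 56]), (183, [129, 104, 16], [437, -105, 45]), (186, [119, 96, 16], [437, -106, 36]), (189, [98, 26, 15], [434, -102, 30])]
344 [(162, [50, 34, 25], [434, -111, 106]), (165, [65, 41, 33], [434, -112, 97]), (168, [64, 37, 28], [434, -114, 87]), (171, [72, 41, 30], [432, -112, 80]), (174, [90, 84, 80], [453, -157, 45]), (177, [122, 117, 112], [445, -144, 44]), (180, [168, 144, 48], [445, -145, 34]), (183, [100, 60, 13], [447, -151, 21]), (186, [91, 29, 19], [435, -127, 27]), (189, [84, 29, 19], [436, -132, 15])]
```

All three cameras agree that the fingertips end about 37 mm short of the reported TCP. The fingers closed above the tab, at z≈75, and nothing was touched. I'll open them and go lower, watching the force.

>>> servo_tool([
  [0,0,0,0.005,-0.012,0,34],
  [0,0,0,0.005,-0.012,0,34],
  [0,0,0,0.005,-0.012,0,34],
  [0,0,0,0.005,-0.012,0.08,34],
  [0,0,0,0.005,-0.012,0.15,34],
  [0,0,0,0.005,-0.012,0.15,34],
])

```text
t: 3.58
ee_pos: [441.6, -102.8, 6.5]
orientation: [-3.138, -0.135, 0.004]
ft_force: [1.2, 0.2, 0.2]
width: 34.0
grasp_force: 0.0
```

>>> servo_tool([
  [0,0,0,0.005,0,0.02,34],
  [0,0,0,0.005,0,0.02,8],
  [0,0,0,0.005,0,0.02,8],
  [0,0,0,0.005,0,0.02,8],
  [0,0,0,0.005,0,0.02,8],
])

```text
t: 4.2
ee_pos: [443.7, -103.0, 3.7]
orientation: [3.139, 0.135, 0.001]
ft_force: [-0.6, 0.4, 2.5]
width: 11.7
grasp_force: 30.0
```

Tab gripped (11.7 mm). Sliding it aside.

>>> servo_tool([
  [0,0,0,0,-0.03,0,8],
  [0,0,0,0,-0.06,0,8],
  [0,0,0,0,-0.09,0,8],
  [0,0,0,0,-0.108,0,8],
  [0,0,0,0,-0.108,0,8],
])

```text
t: 4.82
ee_pos: [442.4, -84.5, 3.7]
orientation: [3.134, 0.141, 0.002]
ft_force: [-4.5, -31.7, 2.5]
width: 11.9
grasp_force: 30.0
```

>>> servo_tool([
  [0,0,0,0,0.01,0,34],
  [0,0,0,0,0.01,0,34],
  [0,0,0,0,0.01,-0.2,34],
  [0,0,0,0,0.01,-0.4,10],
  [0,0,0,0.03,0.28,-0.5,0],
  [0,0,0,0.03,0.28,-0.5,0],
  [0,0,0,0.03,0.28,-0.5,0],
])

```text
t: 5.7
ee_pos: [451.6, -135.8, 102.8]
orientation: [-3.138, -0.135, 0.002]
ft_force: [-0.1, -0.9, 1.0]
width: 0.9
grasp_force: 0.0
```

```bash
python3 - <<'E'
from h import *
o=ctrl.get_obs(); R=Ro.from_rotvec(o['orientation']); print(o['ee_pos'],o['width'])
tool([446,-159,60])
p,d,i=grab('wrist'); V,U=np.nonzero(d>0); P=pts(d,i,np.c_[U,V]); q=R.inv().apply(P-o['ee_pos'])
for z0 in range(-150,-30,8):
    m=(q[:,2]>z0)&(q[:,2]<=z0+8)
    if m.sum(): print(z0,m.sum(),np.round(np.percentile(q[m],[1,99],axis=0)[:,:2]).tolist())
h,s,v=[cv2.cvtColor(p,cv2.COLOR_RGB2HSV).astype(int)[...,k][V,U] for k in range(3)]
Y=P[(h>22)&(h<33)&(s>150)&(P[:,2]>50)&(P[:,2]<60)]; print('tab',np.percentile(Y,[2,50,98],axis=0))
E
```

```text
[ 451.58295436 -135.8456906   102.8453163 ] 0.9349043877507001
shift [-0.037  0.113  0.214]
-150 5461 [[17.0, -49.0], [23.0, 48.0]]
-142 18724 [[17.0, -60.0], [33.0, 61.0]]
-134 11672 [[-1.0, -73.0], [33.0, 73.0]]
-126 5106 [[-10.0, -74.0], [33.0, 74.0]]
-118 353 [[-13.0, -74.0], [30.0, 74.0]]
-102 20 [[3.0, -3.0], [11.0, 2.0]]
-94 185 [[2.0, -3.0], [11.0, 2.0]]
-86 448 [[9.0, -12.0], [12.0, 11.0]]
-78 386 [[9.0, -11.0], [12.0, 10.0]]
-70 298 [[9.0, -10.0], [11.0, 9.0]]
-62 231 [[9.0, -10.0], [11.0, 8.0]]
-54 230 [[6.0, -10.0], [11.0, 9.0]]
-46 175 [[9.0, -10.0], [11.0, 9.0]]
-38 33 [[9.0, -8.0], [11.0, 8.0]]
tab [[436.66144197 -90.50199463  50.32688207]
 [445.42501608 -87.39374611  54.57394781]
 [447.57893709 -78.98735094  56.80161448]]
```

>>> servo_tool([
  [0,0,0,-0.032,0.113,0.15,0],
  [0,0,0,-0.032,0.113,0.4,0],
  [0,0,0,-0.032,0.113,0.46,0],
  [0,0,0,-0.032,0.113,0.5,0],
  [0,0,0,-0.032,0.113,0.53,0],
  [0,0,0,-0.032,0.113,0.54,0],
  [0,0,0,-0.032,0.113,0.54,0],
])

```text
t: 6.62
ee_pos: [446.4, -158.5, -1.2]
orientation: [-3.137, -0.137, 0.004]
ft_force: [-16.5, 5.9, 44.6]
width: 0.6
grasp_force: 23.6
```

```bash
python3 - <<'E'
from h import *
o=ctrl.get_obs(); print(o['ee_pos'],o['ft_force'])
p,d,i=grab('scene'); save('press',p[90:240,90:400],2.4)
E
```

```text
[ 446.44976896 -158.50709034   -1.21363079] [-16.49358134   5.86209115  44.57986071]
```

View pics/press.png

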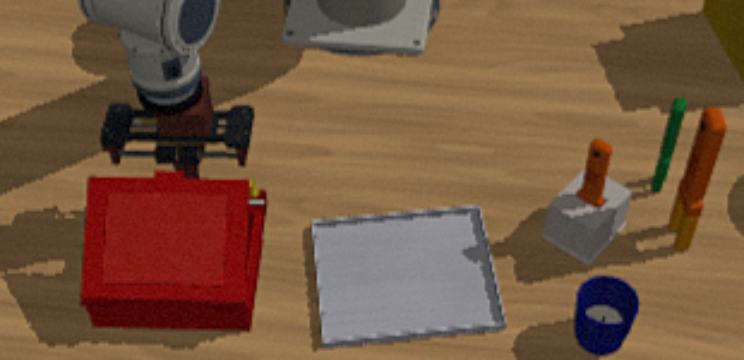

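>>> servo_tool([
  [0,0,0,0,0,-0.05,0],
  [0,0,0,-0.05,0,-0.3,0],
  [0,0,0,-0.1,-0.2,-0.6,0],
  [0,0,0,-0.1,-0.4,-0.7,40],
  [0,0,0,-0.1,-0.4,-0.7,40],
])

```text
t: 7.3
ee_pos: [423.0, -80.0, 138.7]
orientation: [3.137, 0.141, 0.01]
ft_force: [-0.2, -0.4, 0.1]
width: 17.1
grasp_force: 0.0
```

```bash
python3 - <<'E'
from h import *
o=ctrl.get_obs(); print(o['t'],o['ee_pos'],o['ft_force'])
for n in('scene','side','wrist'):
    p,d,i=grab(n); V,U=np.nonzero(d>0); h,s,v=[cv2.cvtColor(p,cv2.COLOR_RGB2HSV).astype(int)[...,k][V,U] for k in range(3)]
    P=pts(d,i,np.c_[U,V]); m=((h<6)|(h>172))&(s>160)&(abs(P[:,0]-560)<150)&(abs(P[:,1]+150)<140); r=P[m]
    print(n,np.histogram(r[:,2],bins=range(-10,230,20))[0], 'top:',np.round(np.percentile(r[r[:,2]>75],[2,50,98],axis=0),0).tolist() if (r[:,2]>75).sum()>5 else '')
E
```

```text
7.3 [422.9861458  -79.95607729 138.74774304] [-0.15973375 -0.39600949  0.13895875]
scene [179 365 352 372 325 384 381 399 407 465 377] top: [[442.0, -234.0, 80.0], [633.0, -140.0, 149.0], [649.0, -52.0, 307.0]]
side [635 929 850 642 185 188 194 205 205 211 166] top: [[619.0, -232.0, 78.0], [630.0, -131.0, 143.0], [644.0, -51.0, 202.0]]
wrist [19192  1952  3860  3853     0     0     0     0     0     0     0] top: [[418.0, -153.0, 253.0], [438.0, -152.0, 258.0], [452.0, -77.0, 266.0]]
```

The lid is right up (top at z≈202). Next is the tool: I'll grip it at 45° across its 26 mm width, so that a 90° pitch lays it flat. First I move across, turning on the way.

>>> servo_tool([
  [0,0,-0.12,0,-0.1,-0.25,60],
  [0,0,-0.25,0,-0.3,-0.4,60],
  [0,0,-0.37,0,-0.6,-0.4,60],
  [0,0,-0.5,0,-0.8,-0.4,60],
  [0,0,-0.62,0,-1,-0.4,60],
  [0,0,-0.75,0,-1,-0.4,60],
  [0,0,-0.87,0,-1,-0.4,60],
  [0,0,-1,0,-1,-0.4,60],
  [0,0,-1,0,-1,-0.4,60],
])

```text
t: 8.57
ee_pos: [404.1, 116.8, 214.6]
orientation: [-2.206, -2.235, 0.002]
ft_force: [0.2, -0.2, 1.1]
width: 60.0
grasp_force: 0.0
```

```bash
python3 - <<'E'
from h import *
o=ctrl.get_obs(); print(o['t'],o['ee_pos'],o['orientation'],o['qpos']); tool([470,320,220]); 
x=Ro.from_rotvec(o['orientation']).as_matrix(); print('yaw x',np.degrees(np.arctan2(x[1,0],x[0,0])))
z=np.load('s0.npz'); i=ctrl.camera_info('scene'); p,d=z['a'],z['d']
for n,b in(('green',(545,195,565,260)),('big',(555,200,590,295))):
    x0,y0,x1,y1=[int(v/1.5) for v in b]; V,U=np.mgrid[y0:y1,x0:x1]; P=pts(d,i,np.c_[U.ravel(),V.ravel()]); 
    h,s,v=[cv2.cvtColor(p,cv2.COLOR_RGB2HSV).astype(int)[...,k][y0:y1,x0:x1].ravel() for k in range(3)]
    m=((h>50)&(h<80)&(s>120)) if n=='green' else ((h>5)&(h<14)&(s>210)); print(n,np.round(np.percentile(P[m],[3,50,97],axis=0)).tolist())
E
```

```text
8.575 [404.09988386 116.79632082 214.59597944] [-2.20628073 -2.23531231  0.00248177] [ 2.53138018e-01  7.65453476e-02  2.02797789e+00 -1.00299611e-04
  1.03885896e+00  2.40116555e-01]
shift [ 1.012  0.343 -0.028]
yaw x 90.74901912960812
green [[331.0, 436.0, 17.0], [351.0, 442.0, 99.0], [358.0, 451.0, 151.0]]
big [[417.0, 454.0, 77.0], [444.0, 464.0, 157.0], [451.0, 477.0, 216.0]]
```

>>> servo_tool([
  [0,0,-0.12,0.25,0.08,0,60],
  [0,0,-0.24,0.5,0.16,0,60],
  [0,0,-0.36,0.75,0.24,0,60],
  [0,0,-0.48,1,0.32,0,60],
  [0,0,-0.6,1,0.32,0,60],
  [0,0,-0.64,1,0.32,0,60],
  [0,0,-0.64,1,0.32,0,60],
])

```text
t: 9.45
ee_pos: [465.1, 318.0, 214.6]
orientation: [-0.928, -3.001, 0.002]
ft_force: [0.4, 0.5, -0.1]
width: 60.5
grasp_force: 0.0
```

>>> servo_tool([
  [0,0.12,0,0,0,0,60],
  [0,0.24,0,0,0,0,60],
  [0,0.36,0,0,0,0,60],
  [0,0.48,0,0,0,0,60],
  [0,0.524,0,0,0,0,60],
  [0,0.524,0,0,0,0,60],
])

```text
t: 10.2
ee_pos: [465.5, 317.2, 213.7]
orientation: [-0.703, -2.266, -0.286]
ft_force: [0.2, -0.4, -0.4]
width: 60.1
grasp_force: 0.0
```

```bash
python3 - <<'E'
from h import *
o=ctrl.get_obs(); R=Ro.from_rotvec(o['orientation']); print(o['t'],o['ee_pos'],o['qpos'],R.as_matrix().round(3).tolist())
p,d,i=grab('wrist'); save('w1',p,1.5); V,U=np.nonzero(d>0); h,s,v=[cv2.cvtColor(p,cv2.COLOR_RGB2HSV).astype(int)[...,k][V,U] for k in range(3)]
P=pts(d,i,np.c_[U,V]); T=P[(h>5)&(h<14)&(s>200)&(P[:,2]>75)&(P[:,2]<170)&(abs(P[:,0]-430)<40)&(abs(P[:,1]-348)<40)]
q=R.inv().apply(T-o['ee_pos']); print(len(T),np.round(np.percentile(T,[2,50,98],axis=0),1).tolist(),'tool y range',np.round(np.percentile(q[:,1],[2,98]),1))
top=T[T[:,2]>155]; print('top',len(top),cv2.minAreaRect(top[:,:2].astype(np.float32)) if len(top)>3 else '')
a=R.as_matrix()[:,2]
for c in [(430,348,120)]: print('pre',end=' '); tool(np.array(c)+46*a-80*a); print('grasp',end=' ');tool(np.array(c)+46*a)
E
```

```text
10.2 [465.53231627 317.16462796 213.6862166 ] [ 0.24550701  0.60143352  1.5177448   0.55663447  1.60595707 -0.87474022] [[-0.581, 0.565, -0.587], [0.401, 0.825, 0.397], [0.708, -0.004, -0.706]]
244 [[427.2, 335.7, 80.2], [433.1, 343.4, 116.4], [437.9, 352.1, 155.7]] tool y range [-5.7 13.7]
top 8 ((433.24005126953125, 343.9306335449219), (17.632080078125, 1.1338555812835693), 53.60436248779297)
pre shift [-0.172  0.027  0.328]
grasp shift [-0.171  0.027  0.728]
```

>>> servo_tool([
  [0,0,0,-0.09,0.02,0.1,60],
  [0,0,0,-0.172,0.024,0.2,60],
  [0,0,0,-0.172,0.024,0.4,60],
  [0,0,0,-0.172,0.024,0.55,60],
  [0,0,0,-0.172,0.024,0.68,60],
  [0,0,0,-0.172,0.024,0.728,60],
  [0,0,0,-0.172,0.024,0.728,60],
])

```text
t: 11.12
ee_pos: [402.3, 366.9, 88.8]
orientation: [-0.696, -2.271, -0.288]
ft_force: [-0.1, 0.2, 0.5]
width: 60.1
grasp_force: 0.0
```

```bash
python3 - <<'E'
from h import *
o=ctrl.get_obs(); print(o['t'],o['ee_pos'],o['ft_force'])
p,d,i=grab('wrist'); q,e,j=grab('side')
u,v=proj(j,[[430,348,110]])[0].astype(int)
save('g2',np.hstack([cv2.resize(p,(512,384)),cv2.resize(q[v-60:v+60,u-50:u+50],(320,384))]),0.95)
E
```

```text
11.125 [402.33160302 366.94513958  88.77260965] [-0.08141257  0.23134595  0.45189307]
```

View pics/g2.png

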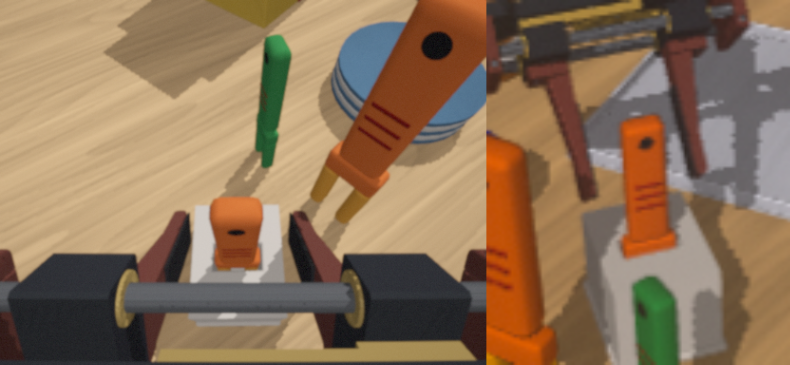

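>>> servo_tool([
  [0,0,0,0,0,0.012,60],
  [0,0,0,0,0,0.012,20],
  [0,0,0,0,0,0.012,20],
  [0,0,0,0,0,0.012,20],
  [0,0,0,0,0,0.012,20],
  [0,0,0,0,0,0.012,20],
])

```text
t: 11.98
ee_pos: [401.0, 367.5, 86.5]
orientation: [-0.696, -2.27, -0.289]
ft_force: [-0.2, -0.6, -0.3]
width: 26.2
grasp_force: 29.9
```

>>> servo_tool([
  [0,0,0,0.06,0,-0.06,20],
  [0,0,0,0.14,0,-0.14,20],
  [0,0,0,0.23,-0.001,-0.23,20],
  [0,0,0,0.33,-0.002,-0.33,20],
  [0,0,0,0.42,-0.002,-0.42,20],
  [0,0,0,0.5,-0.003,-0.5,20],
  [0,0,0,0.5,-0.003,-0.5,20],
])

```text
t: 12.85
ee_pos: [401.6, 367.3, 229.9]
orientation: [-0.696, -2.273, -0.292]
ft_force: [-0.4, 0.7, -1.1]
width: 26.1
grasp_force: 29.9
```

```bash
python3 - <<'E'
from h import *
o=ctrl.get_obs(); R=Ro.from_rotvec(o['orientation']); print(o['t'],o['ee_pos'],o['width'],o['grasp_force'],o['qpos'].round(2),R.as_matrix().round(3).tolist())
tool([529,126,200])
p,d,i=grab('side'); V,U=np.nonzero(d>0); h,s,v=[cv2.cvtColor(p,cv2.COLOR_RGB2HSV).astype(int)[...,k][V,U] for k in range(3)]
P=pts(d,i,np.c_[U,V]); m=(h>5)&(h<28)&(s>180)&(P[:,2]>90)&(P[:,2]<300)&(abs(P[:,0]-430)<60)&(abs(P[:,1]-348)<50)
print('tool',m.sum(),np.round(np.percentile(P[m],[2,50,98],axis=0)).tolist())
w=(s<50)&(v>80)&(abs(P[:,2]-66)<4)&(abs(P[:,0]-430)<60)&(abs(P[:,1]-348)<60); print('hold',cv2.minAreaRect(P[w][:,:2].astype(np.float32)))
E
```

```text
12.85 [401.64948093 367.3249258  229.9200921 ] 26.095870513841106 29.920586943626404 [ 0.35  0.52  1.62  0.61  1.54 -0.82] [[-0.588, 0.561, -0.583], [0.395, 0.828, 0.398], [0.706, 0.003, -0.708]]
shift [-0.957 -0.642 -0.745]
tool 984 [[417.0, 340.0, 162.0], [425.0, 354.0, 234.0], [439.0, 364.0, 298.0]]
hold ((427.8320007324219, 347.0635070800781), (68.28448486328125, 88.79236602783203), 56.8658561706543)
```

The tool is out at 26.1 mm grip width and the holder has not moved. I'll carry it to the tray while pitching it.

>>> servo_tool([
  [0,-0.1,0,-0.1,-0.08,-0.1,20],
  [0,-0.2,0,-0.2,-0.15,-0.2,20],
  [0,-0.3,0,-0.3,-0.22,-0.3,20],
  [0,-0.42,0,-0.425,-0.317,-0.425,20],
  [0,-0.524,0,-0.425,-0.317,-0.425,20],
  [0,-0.524,0,-0.425,-0.317,-0.425,20],
])

```text
t: 13.65
ee_pos: [462.5, 247.6, 227.2]
orientation: [-0.916, -3.003, 0.002]
ft_force: [1.1, 0.2, -0.3]
width: 25.9
grasp_force: 29.9
```

```bash
python3 - <<'E'
from h import *
o=ctrl.get_obs(); R=Ro.from_rotvec(o['orientation']); print(o['t'],o['ee_pos'],o['width'],o['qpos'].round(2),R.as_matrix().round(3).tolist())
tool([528,127,105])
E
```

```text
13.65 [462.45428433 247.64188106 227.21639356] 25.90709744683565 [ 0.47  0.23  1.81  0.    1.11 -0.51] [[-0.83, 0.558, -0.002], [0.558, 0.83, -0.001], [0.001, -0.002, -1.0]]
shift [-0.609 -0.317  0.611]
```

>>> servo_tool([
  [0,-0.08,0,-0.15,-0.08,0.05,20],
  [0,-0.2,0,-0.3,-0.16,0.15,20],
  [0,-0.32,0,-0.45,-0.24,0.3,20],
  [0,-0.44,0,-0.609,-0.317,0.45,20],
  [0,-0.524,0,-0.609,-0.317,0.611,20],
  [0,-0.524,0,-0.609,-0.317,0.611,20],
  [0,-0.524,0,-0.609,-0.317,0.611,20],
])

```text
t: 14.52
ee_pos: [527.2, 130.1, 108.4]
orientation: [0.702, 2.284, -0.309]
ft_force: [-0.3, -0.1, -0.3]
width: 25.9
grasp_force: 30.0
```

```bash
python3 - <<'E'
from h import *
o=ctrl.get_obs(); R=Ro.from_rotvec(o['orientation']); print(o['t'],o['ee_pos'],o['width'],o['qpos'].round(2),R.as_matrix().round(3).tolist())
p,d,i=grab('side'); V,U=np.nonzero(d>0); h,s,v=[cv2.cvtColor(p,cv2.COLOR_RGB2HSV).astype(int)[...,k][V,U] for k in range(3)]
P=pts(d,i,np.c_[U,V]); m=(h>5)&(h<30)&(s>185)&(P[:,2]>60)&(P[:,2]<220)&(abs(P[:,0]-530)<100)&(abs(P[:,1]-126)<100)
T=P[m]; c=T.mean(0); print(len(T),c,'dir',np.linalg.svd(T-c)[2][0]); t=(T-c)@np.linalg.svd(T-c,full_matrices=False)[2][0]; print(T[t.argmin()],T[t.argmax()], np.percentile(T,[2,98],axis=0).round())
save('lay',p[100:300,150:380],3)
E
```

```text
14.525 [527.21508918 130.09879404 108.44557949] 25.852233013732906 [ 0.66  0.47  2.15 -1.31  0.77  0.79] [[-0.596, 0.567, 0.569], [0.396, 0.823, -0.406], [-0.699, -0.017, -0.715]]
81 [509.07271628 151.65670913 144.21283635] dir [-0.88749931  0.46074063 -0.00794033]
[575.59095811 115.72862189 143.45122482] [462.64096994 166.86126568 147.01119582] [[464. 116. 138.]
 [574. 180. 149.]]
```

View pics/lay.png

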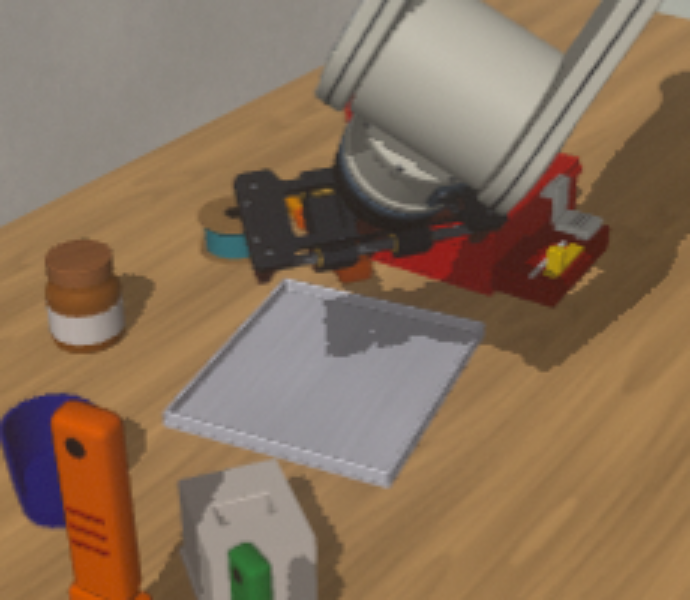

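The side view shows the tool level under the gripper above the tray, with holder, votive and jar untouched. Joint 4 sits on its limit (-1.31), so I'll yaw 25° to ease it before descending.

>>> servo_tool([
  [-0.08,0,-0.08,0,0,0,20],
  [-0.16,0,-0.16,0,0,0,20],
  [-0.205,-0.005,-0.21,0,0,0,20],
  [-0.205,-0.005,-0.21,0,0,0,20],
])

```text
t: 15.08
ee_pos: [532.3, 147.2, 168.5]
orientation: [0.214, 2.441, -0.122]
ft_force: [-0.4, -0.1, -0.4]
width: 25.8
grasp_force: 30.0
```

```bash
python3 - <<'E'
from h import *
o=ctrl.get_obs(); R=Ro.from_rotvec(o['orientation']); print(o['t'],o['ee_pos'],o['width'],o['qpos'].round(2),R.as_matrix().round(3).tolist())
tool([528,126.4,25]);tool([528,126.4,-15])
E
```

```text
15.075 [532.27706053 147.1627599  168.54230263] 25.77409373388476 [ 0.52  0.23  2.23 -1.31  0.47  0.28] [[-0.759, 0.185, 0.624], [0.122, 0.982, -0.143], [-0.639, -0.032, -0.768]]
shift [ 0.463 -0.083  0.553]
shift [ 0.59  -0.076  0.706]
```

Yawing that way runs into the wrist's limits. I'll bring the gripper back to vertical, yaw the other way so the fork points along the tray's y axis, and tilt again.

>>> servo_tool([
  [0,0.11,0,0,0,0,20],
  [0,0.22,0,0,0,0,20],
  [0,0.34,0,0,0,0,20],
  [0,0.46,0,0,0,0,20],
  [0,0.46,0,0,0,0,20],
])

```text
t: 15.7
ee_pos: [530.1, 150.3, 166.3]
orientation: [0.283, 3.063, -0.071]
ft_force: [0.1, -0.5, -1.3]
width: 25.7
grasp_force: 30.0
```

```bash
python3 - <<'E'
from h import *
o=ctrl.get_obs(); R=Ro.from_rotvec(o['orientation']); print(o['t'],o['ee_pos'],o['width'],o['qpos'].round(2),R.as_matrix().round(3).tolist())
h=np.array([.26,-.966,0]); 
x,y,z=-h,np.cross([0,0,-1.],-h),np.array([0,0,-1.])
T=np.c_[x,y,z]; print('turn to vertical',(R.inv()*Ro.from_matrix(T)).as_rotvec()/1.5)
tool([535,120,180])
E
```

```text
15.7 [530.09332696 150.30902282 166.28168118] 25.723345987499787 [ 0.3   0.32  1.84 -0.08  0.94 -1.04] [[-0.981, 0.185, 0.06], [0.182, 0.982, -0.052], [-0.068, -0.04, -0.997]]
turn to vertical [0.0017838  0.05579686 0.74851073]
shift [-0.056 -0.147 -0.059]
```

>>> servo_tool([
  [0,0.02,0.12,0,0,0,20],
  [0,0.03,0.24,0,0,0,20],
  [0,0.04,0.36,0,0,0,20],
  [0,0.05,0.48,0,0,0,20],
  [0,0.056,0.6,0,0,0,20],
  [0,0.056,0.72,0,0,0,20],
  [0,0.056,0.748,0,0,0,20],
])

```text
t: 16.58
ee_pos: [530.3, 148.9, 165.3]
orientation: [1.913, 2.485, 0.003]
ft_force: [0.2, -0.5, -0.9]
width: 25.6
grasp_force: 30.0
```

>>> servo_tool([
  [0,-0.12,0,0,0,0,20],
  [0,-0.24,0,0,0,0,20],
  [0,-0.36,0,0,0,0,20],
  [0,-0.48,0,0,0,0,20],
  [0,-0.524,0,0,0,0,20],
  [0,-0.524,0,0,0,0,20],
])

```text
t: 17.32
ee_pos: [529.9, 149.9, 164.1]
orientation: [1.487, 1.936, -0.616]
ft_force: [0.4, 0.1, -0.5]
width: 26.0
grasp_force: 30.0
```

```bash
python3 - <<'E'
from h import *
o=ctrl.get_obs(); R=Ro.from_rotvec(o['orientation']); print(o['t'],o['ee_pos'],o['width'],o['qpos'].round(2),R.as_matrix().round(3).tolist())
tool([529.6,128,30]);tool([529.6,128,-14.7])
E
```

```text
17.325 [529.90389279 149.89163958 164.1459429 ] 25.9614441796843 [ 0.67  0.56  1.75 -0.74  1.3   0.79] [[-0.18, 0.966, 0.188], [0.68, 0.26, -0.686], [-0.711, 0.004, -0.703]]
shift [ 0.403 -0.033  0.546]
shift [ 0.562 -0.034  0.704]
```

>>> servo_tool([
  [0,0,0,0.1,-0.01,0.14,20],
  [0,0,0,0.25,-0.02,0.33,20],
  [0,0,0,0.4,-0.034,0.52,20],
  [0,0,0,0.5,-0.034,0.64,20],
  [0,0,0,0.53,-0.034,0.675,20],
  [0,0,0,0.53,-0.034,0.675,20],
])

```text
t: 18.08
ee_pos: [531.0, 126.6, -4.4]
orientation: [1.491, 1.934, -0.612]
ft_force: [0.5, -1.2, 0.4]
width: 25.5
grasp_force: 30.0
```

```bash
python3 - <<'E'
from h import *
o=ctrl.get_obs(); R=Ro.from_rotvec(o['orientation']); print(o['t'],o['ee_pos'],o['ft_force'],o['qpos'].round(2))
for n in('scene','side','wrist'):
    p,d,i=grab(n); V,U=np.nonzero(d>0); h,s,v=[cv2.cvtColor(p,cv2.COLOR_RGB2HSV).astype(int)[...,k][V,U] for k in range(3)]
    P=pts(d,i,np.c_[U,V]); m=(h>5)&(h<30)&(s>185)&(P[:,2]>5)&(P[:,2]<60)&(abs(P[:,0]-530)<80)&(abs(P[:,1]-126)<100)
    T=P[m]
    if len(T)<20: print(n,len(T)); continue
    c=T.mean(0); u=np.linalg.svd(T-c,full_matrices=False)[2][0]; t=(T-c)@u; lo=T[t<np.percentile(t,6)].mean(0);hi=T[t>np.percentile(t,94)].mean(0)
    print(n,len(T),c.round(1),u.round(3),lo.round(1),hi.round(1),np.ptp(t).round())
E
```

```text
18.075 [530.99530301 126.64051689  -4.35826957] [ 0.47055435 -1.19972377  0.38130522] [ 0.64  0.82  1.79 -0.85  1.08  1.02]
scene 315 [538.5 115.   34.9] [ 0.268 -0.963 -0.03 ] [517.6 176.2  39.7] [554.1  58.5  34.3] 142.0
side 62 [540.1  85.8  34.6] [-0.298  0.953 -0.052] [556.2  59.   35. ] [518.2 178.9  27.4] 146.0
wrist 3461 [517.6 175.1  34.4] [ 0.259 -0.965  0.05 ] [511.4 199.4  29.2] [536.6 101.7  34.3] 148.0
```

>>> servo_tool([
  [0,0,0,0.014,0,0.014,20],
  [0,0,0,0.028,0,0.028,20],
  [0,0,0,0.034,0,0.034,20],
  [0,0,0,0.034,0,0.034,20],
])

```text
t: 18.73
ee_pos: [530.5, 126.8, -14.5]
orientation: [1.489, 1.935, -0.613]
ft_force: [-0.2, -0.1, 0.4]
width: 25.8
grasp_force: 30.4
```

>>> servo_tool([
  [0,0,0,0.008,0,0.008,20],
  [0,0,0,0.014,0,0.014,20],
  [0,0,0,0.014,0,0.014,20],
])

```text
t: 19.1
ee_pos: [530.7, 126.7, -15.5]
orientation: [1.488, 1.931, -0.614]
ft_force: [-6.9, 5.7, 21.5]
width: 26.0
grasp_force: 41.2
```

>>> servo_tool([
  [0,0,0,-0.01,0,-0.01,24],
  [0,0,0,-0.01,0,-0.01,40],
  [0,0,0,-0.01,0,-0.01,56],
  [0,0,0,-0.01,0,-0.01,56],
  [0,0,0,-0.01,0,-0.1,56],
  [0,0,0,-0.01,0,-0.35,56],
  [0,0,0,-0.2,0,-0.6,56],
  [0,0.15,0,-0.3,0,-0.7,56],
  [0,0.3,0,-0.3,0,-0.7,56],
])

```text
t: 20.23
ee_pos: [515.8, 184.9, 125.7]
orientation: [1.699, 2.215, -0.335]
ft_force: [-0.4, 0.2, 0.1]
width: 55.9
grasp_force: 0.0
```

```bash
cat >> h.py <<'E'
def findtool(names=('scene','side','wrist'),c0=(530,126),z=(5,60),r=100):
    for n in names:
        p,d,i=grab(n); V,U=np.nonzero(d>0); h,s,v=[cv2.cvtColor(p,cv2.COLOR_RGB2HSV).astype(int)[...,k][V,U] for k in range(3)]
        P=pts(d,i,np.c_[U,V]); T=P[(h>5)&(h<30)&(s>185)&(P[:,2]>z[0])&(P[:,2]<z[1])&(abs(P[:,0]-c0[0])<r)&(abs(P[:,1]-c0[1])<r)]
        if len(T)<20: print(n,len(T)); continue
        b=cv2.minAreaRect(T[:,:2].astype(np.float32)); print(n,len(T),np.round(b[0],1),np.round(b[1],1),round(b[2],1),np.percentile(T[:,2],[5,50,95]).round(1))
E
python3 - <<'E'
from h import *
o=ctrl.get_obs(); R=Ro.from_rotvec(o['orientation']); print(o['t'],o['ee_pos'],o['width'],o['qpos'].round(2),R.as_matrix().round(3).tolist())
findtool()
p,d,i=grab('scene'); save('laid',p[90:300,80:400],2.3)
E
```

```text
20.225 [515.83583262 184.94272604 125.71756889] 55.86796797707302 [ 0.57  0.46  1.81 -0.46  1.03  0.58] [[-0.235, 0.965, 0.115], [0.888, 0.262, -0.379], [-0.396, 0.013, -0.918]]
scene 369 [534.8 125.8] [ 35.9 148.4] 14.4 [10.8 16.8 20.9]
side 350 [528.5 128.1] [ 31.9 147. ] 15.8 [12.6 17.4 19.8]
wrist 1533 [529.3 130.4] [ 27.3 142.4] 14.9 [16.7 18.6 19.8]
```

View pics/laid.png

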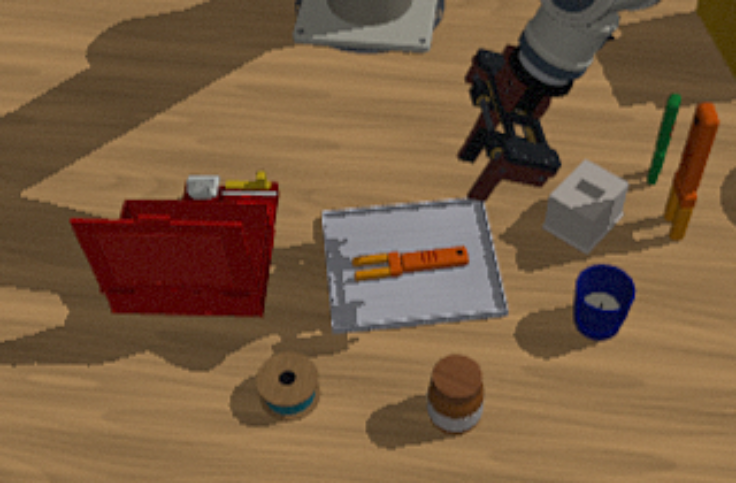

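The tool lies flat in the tray: fork at (360,265), handle end at (465,258). The lid is up, the button is at (203,187), and everything else is undisturbed. Next is a vertical regrasp.

>>> servo_tool([
  [0,0.12,0,0.1,0,0.08,50],
  [0,0.24,0,0.2,0,0.12,50],
  [0,0.272,0,0.2,0,0.12,50],
  [0,0.272,0,0.2,0,0.12,50],
])

```text
t: 20.92
ee_pos: [506.7, 207.6, 82.8]
orientation: [1.908, 2.486, -0.005]
ft_force: [0.9, -0.3, 0.9]
width: 50.5
grasp_force: 0.0
```

```bash
python3 - <<'E'
from h import *
o=ctrl.get_obs(); R=Ro.from_rotvec(o['orientation']); print(o['t'],o['ee_pos'],o['width'],o['qpos'].round(2),R.as_matrix().round(3).tolist())
findtool(('wrist',))
tool([527,141.5,40]);tool([527,141.5,-30])
E
```

```text
20.925 [506.7184239  207.60160615  82.83549945] 50.502580091807104 [ 0.37  0.46  1.87 -0.01  0.81  0.12] [[-0.258, 0.966, 0.005], [0.966, 0.258, -0.007], [-0.008, 0.003, -1.0]]
wrist 2066 [523.9 148.4] [ 28.4 103.9] 15.4 [16.9 18.8 19.9]
shift [-0.345  0.01   0.219]
shift [-0.342  0.009  0.569]
```

>>> servo_tool([
  [0,0,0,-0.2,0.005,0.1,50],
  [0,0,0,-0.342,0.005,0.25,50],
  [0,0,0,-0.342,0.005,0.45,50],
  [0,0,0,-0.342,0.005,0.54,50],
  [0,0,0,-0.342,0.005,0.565,50],
  [0,0,0,-0.342,0.005,0.565,20],
  [0,0,0,-0.342,0.005,0.565,20],
  [0,0,0,-0.342,0.005,0.565,20],
  [0,0,0,-0.342,0.005,0.565,20],
])

```text
t: 22.1
ee_pos: [528.5, 141.9, -26.8]
orientation: [1.907, 2.484, 0.005]
ft_force: [-1.2, 0.7, 7.0]
width: 25.7
grasp_force: 30.0
```

Regripped. Lift, and carry to the tub.

>>> servo_tool([
  [0,0,0,0,0,-0.08,20],
  [0,0,0,0,0,-0.25,20],
  [0,0,0,-0.1,0,-0.45,20],
  [0,0,0.03,-0.3,0,-0.65,20],
  [0,0,0.06,-0.5,0,-0.65,20],
  [0,0,0.09,-0.7,0,-0.65,20],
  [0,0,0.114,-0.85,0,-0.65,20],
  [0,0,0.114,-0.85,0,-0.65,20],
])

```text
t: 23.1
ee_pos: [571.0, -23.9, 104.2]
orientation: [2.115, 2.309, 0.005]
ft_force: [0.5, 0.0, -0.9]
width: 25.7
grasp_force: 30.0
```

```bash
python3 - <<'E'
from h import *
o=ctrl.get_obs(); R=Ro.from_rotvec(o['orientation']); print(o['t'],o['ee_pos'],o['width'],o['qpos'].round(2),R.as_matrix().round(3).tolist())
tool([528.4,-137.3,103]);tool([528.4,-137.3,-20])
E
```

```text
23.1 [570.99183417 -23.91974547 104.2192223 ] 25.72008275896002 [-0.06  0.45  1.82 -0.01  0.87 -0.14] [[-0.087, 0.996, 0.01], [0.996, 0.087, -0.005], [-0.006, 0.009, -1.0]]
shift [-0.546 -0.262  0.007]
shift [-0.543 -0.268  0.622]
```

>>> servo_tool([
  [0,0,0,0,-0.27,0,20],
  [0,0,0,-0.2,-0.27,0,20],
  [0,0,0,-0.4,-0.27,0,20],
  [0,0,0,-0.546,-0.265,0,20],
  [0,0,0,-0.546,-0.265,0.1,20],
  [0,0,0,-0.546,-0.265,0.1,20],
])

```text
t: 23.85
ee_pos: [526.4, -134.8, 82.7]
orientation: [2.114, 2.315, 0.002]
ft_force: [-0.1, -0.1, -0.7]
width: 25.5
grasp_force: 30.0
```

```bash
python3 - <<'E'
from h import *
o=ctrl.get_obs(); R=Ro.from_rotvec(o['orientation']); print(o['t'],o['ee_pos'],o['width'],R.as_matrix().round(3).tolist())
p,d,i=grab('wrist'); V,U=np.nonzero(d>0); P=pts(d,i,np.c_[U,V]); h,s,v=[cv2.cvtColor(p,cv2.COLOR_RGB2HSV).astype(int)[...,k][V,U] for k in range(3)]
T=P[(h>5)&(h<30)&(s>185)&(P[:,2]>60)&(P[:,2]<200)]; ux=np.array([.9959,.0906,0]);uy=np.array([-.0906,.9959,0]); c=np.array([559.7,-149.6,0])
L=lambda P:np.c_[(P-c)@ux,(P-c)@uy,P[:,2]]
print('tool local',len(T),np.percentile(L(T),[2,98],axis=0).round(1).tolist())
r=L(P[((h<6)|(h>172))&(s>150)]); m=(abs(r[:,2]-58)<6); print('rim',np.percentile(r[m],[1,99],axis=0).round(1).tolist()); lid=r[r[:,2]>80]; print('lid',np.percentile(lid,[1,50,99],axis=0).round(1).tolist() if len(lid) else 0)
findtool(('scene',),(530,-152),(60,130),90)
save('tub',p,1.4)
E
```

```text
23.85 [ 526.40403142 -134.84946975   82.72066054] 25.46555067164845 [[-0.091, 0.996, 0.006], [0.996, 0.091, -0.003], [-0.004, 0.006, -1.0]]
tool local 1456 [[-46.9, -13.4, 119.2], [-19.9, 76.9, 129.5]]
rim [[-63.5, -32.8, 52.1], [79.2, 96.8, 63.7]]
lid [[-25.7, -72.2, 81.2], [83.8, 34.2, 124.1], [87.0, 92.7, 156.1]]
scene 246 [ 530.7 -150.6] [ 40.1 148.4] 2.9 [118.2 126.  129.4]
```

View pics/tub.png

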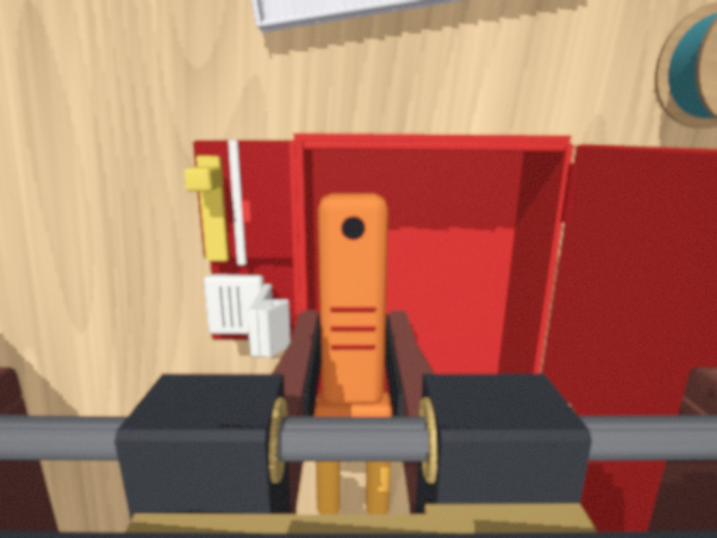

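The wrist view shows the tool over the tub, with its handle end at (352,200). The front wall at (300,250) is close, so I'll shift 10 mm toward the hinge and then lower.

>>> servo_tool([
  [0,0,0,0,0.05,0,20],
  [0,0,0,0,0.05,0.1,20],
  [0,0,0,0,0.05,0.25,20],
  [0,0,0,0,0.05,0.4,20],
  [0,0,0,0,0.05,0.48,20],
  [0,0,0,0,0.05,0.51,20],
  [0,0,0,0,0.05,0.51,20],
])

```text
t: 24.82
ee_pos: [539.1, -135.3, -18.2]
orientation: [2.112, 2.313, 0.005]
ft_force: [-0.0, 0.5, -1.3]
width: 25.7
grasp_force: 30.0
```

>>> servo_tool([
  [0,0,0,0,0,0.015,20],
  [0,0,0,0,0,0.028,20],
  [0,0,0,0,0,0.028,20],
])

```text
t: 25.2
ee_pos: [538.8, -135.4, -24.0]
orientation: [2.112, 2.312, 0.004]
ft_force: [-0.2, -0.2, -0.8]
width: 25.7
grasp_force: 30.0
```

>>> servo_tool([
  [0,0,0,0,0,0.008,20],
  [0,0,0,0,0,0.01,20],
  [0,0,0,0,0,0.01,20],
])

```text
t: 25.58
ee_pos: [538.8, -135.4, -25.8]
orientation: [2.112, 2.313, 0.004]
ft_force: [-1.3, 0.3, 4.6]
width: 25.6
grasp_force: 30.0
```

Light contact with the floor. Open, then rise straight out.

>>> servo_tool([
  [0,0,0,0,0,0,38],
  [0,0,0,0,0,0,38],
  [0,0,0,0,0,-0.05,38],
  [0,0,0,0,0,-0.3,38],
  [0,0,0,0,0,-0.6,38],
  [0,0,0,-0.08,-0.02,-0.9,0],
  [0,0,0,-0.08,-0.02,-1,0],
  [0,0,0,-0.08,-0.02,-1,0],
])

```text
t: 26.58
ee_pos: [535.6, -151.2, 176.3]
orientation: [2.11, 2.309, 0.007]
ft_force: [-0.1, 0.0, -0.0]
width: 11.4
grasp_force: 0.0
```

```bash
python3 - <<'E'
from h import *
o=ctrl.get_obs(); R=Ro.from_rotvec(o['orientation']); print(o['t'],o['ee_pos'],o['width'],o['qpos'].round(2))
findtool(('scene','wrist'),(545,-152),(0,60),90)
p,d,i=grab('wrist'); V,U=np.nonzero(d>0); P=pts(d,i,np.c_[U,V]); h,s,v=[cv2.cvtColor(p,cv2.COLOR_RGB2HSV).astype(int)[...,k][V,U] for k in range(3)]
ux=np.array([.9959,.0906,0]);uy=np.array([-.0906,.9959,0]); c=np.array([566.7,-149,0])
r=P[((h<6)|(h>172))&(s>150)]-c; r=np.c_[r@ux,r@uy,r[:,2]]
m=(abs(r[:,2]-60)<2)&(abs(r[:,1])<60); print('rim x hist',np.histogram(r[m,0],bins=range(-90,100,6)))
a=p[:,:]; save('in',a,1.2)
E
```

```text
26.575 [ 535.56352234 -151.23069346  176.27371536] 11.3987127137472 [-0.3   0.33  1.8  -0.    1.   -0.38]
scene 31 [ 533.2 -106.3] [214.3  57.4] 33.0 [ 3.  17.2 25. ]
wrist 608 [ 538.3 -153.9] [ 36.9 155.8] 6.2 [ 3.3 17.3 20.8]
rim x hist (array([  0,   0,   0, 340,  88,   0,   0,   0,   0,   0,   0,   0,   0,
         0,   0,   0,   0,   0,   0,   0,   0,   0,   0,   0,   0,   1,
       483,   0,   0,   0,   0]), array([-90, -84, -78, -72, -66, -60, -54, -48, -42, -36, -30, -24, -18,
       -12,  -6,   0,   6,  12,  18,  24,  30,  36,  42,  48,  54,  60,
        66,  72,  78,  84,  90,  96]))
```

View pics/in.png

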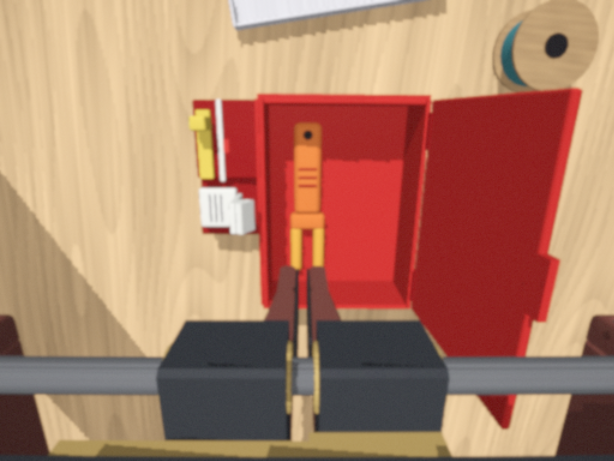

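The tool lies flat on the tub floor: handle end at (308,130), fork at (308,250). The tub frame is confirmed. Next I go over the lid, come down behind it and sweep it shut.

>>> servo_tool([
  [0,0,0,0,0,-0.13,0],
  [0,0,0,0,0.2,-0.15,0],
  [0,0,0,0,0.4,-0.15,0],
  [0,0,0,0,0.6,-0.15,0],
  [0,0,0,0,0.78,-0.15,0],
  [0,0,0,0,0.78,0,0],
  [0,0,0,0,0.78,0.12,0],
  [0,0,0,0,0.78,0.12,0],
])

```text
t: 27.72
ee_pos: [687.4, -136.0, 146.7]
orientation: [2.116, 2.318, -0.002]
ft_force: [-0.5, 0.1, 0.0]
width: 0.3
grasp_force: 0.0
```

>>> servo_tool([
  [0,0,0,0,-0.1,-0.02,0],
  [0,0,0,0,-0.165,-0.03,0],
  [0,0,0,0,-0.25,-0.027,0],
  [0,0,0,0,-0.33,-0.02,0],
  [0,0,0,0,-0.41,0.005,0],
  [0,0,0,0,-0.485,0.035,0],
  [0,0,0,0,-0.555,0.075,0],
  [0,0,0,0,-0.62,0.125,0],
  [0,0,0,0,-0.675,0.185,0],
  [0,0,0,0,-0.725,0.25,0],
])

```text
t: 28.98
ee_pos: [545.2, -150.1, 99.1]
orientation: [2.113, 2.313, 0.004]
ft_force: [-0.3, -0.0, 1.9]
width: 0.5
grasp_force: 0.6
```

```bash
cat >> h.py <<'E'
def lid():
    o=ctrl.get_obs(); print(o['t'],o['ee_pos'].round(1),o['ft_force'].round(1))
    c=np.array([566.7,-149,0]); ux=np.array([.9959,.0906,0]);uy=np.array([-.0906,.9959,0])
    e=o['ee_pos']-c; print('ee local',(e@ux).round(1),(e@uy).round(1))
    for n in('scene','side'):
        p,d,i=grab(n); V,U=np.nonzero(d>0); h,s,v=[cv2.cvtColor(p,cv2.COLOR_RGB2HSV).astype(int)[...,k][V,U] for k in range(3)]
        P=pts(d,i,np.c_[U,V]); r=P[((h<5)|(h>174))&(s>180)&(P[:,2]<230)]-c; r=np.c_[r@ux,r@uy,r[:,2]]
        r=r[(abs(r[:,1])<90)&(abs(r[:,0])<110)&(r[:,2]>62)]
        print(n,[(x,int(np.median(r[abs(r[:,0]-x)<6,2])) if (abs(r[:,0]-x)<6).sum()>5 else None) for x in range(-75,90,20)])
E
python3 -c "
from h import *
lid()"
```

```text
28.975 [ 545.2 -150.1   99.1] [-0.3 -0.   1.9]
ee local -21.5 0.8
scene [(-75, None), (-55, None), (-35, 139), (-15, 127), (5, 115), (25, 101), (45, 88), (65, 73), (85, 64)]
side [(-75, None), (-55, 144), (-35, 138), (-15, 126), (5, 113), (25, 99), (45, 86), (65, 70), (85, None)]
```

>>> servo_tool([
  [0,0,0,0,-0.053,0.08,0],
  [0,0,0,0,-0.09,0.155,0],
  [0,0,0,0,-0.115,0.23,0],
  [0,0,0,0,-0.13,0.28,0],
  [0,0,0,0,-0.14,0.3,0],
  [0,0,0,0,-0.14,0.315,0],
  [0,0,0,0,-0.14,0.325,0],
  [0,0,0,0,-0.14,0.325,0],
])

```text
t: 30.08
ee_pos: [519.2, -153.0, 34.7]
orientation: [2.112, 2.312, 0.005]
ft_force: [0.8, -1.1, 1.5]
width: 0.5
grasp_force: 0.6
```

>>> servo_tool([
  [0,0,0,0,0,0.01,0],
  [0,0,0,0,0,0.02,0],
  [0,0,0,0,0,0.03,0],
  [0,0,0,0,0,0.03,0],
])

```text
t: 30.58
ee_pos: [518.7, -153.1, 29.4]
orientation: [2.112, 2.313, 0.004]
ft_force: [-2.7, 0.9, 13.1]
width: 0.6
grasp_force: 6.4
```

>>> servo_tool([
  [0,0,0,0,0,0.005,0],
  [0,0,0,0,0,0.01,0],
  [0,0,0,0,0,0.01,0],
])

```text
t: 30.95
ee_pos: [518.7, -153.1, 27.9]
orientation: [2.112, 2.313, 0.004]
ft_force: [-4.5, 0.9, 18.1]
width: 0.7
grasp_force: 8.9
```

>>> servo_tool([
  [0,0,0,0,0,-0.05,0],
  [0,0,0,0,0,-0.2,0],
  [0,0,0,0,0,-0.4,0],
  [0,0,0,0,0,-0.4,0],
])

```text
t: 31.45
ee_pos: [519.7, -153.2, 109.2]
orientation: [2.109, 2.309, 0.007]
ft_force: [0.2, 1.0, 0.0]
width: 0.4
grasp_force: 0.0
```

```bash
python3 -c "
from h import *
lid()"
```

```text
31.45 [ 519.7 -153.2  109.2] [0.2 1.  0. ]
ee local -47.1 0.1
scene [(-75, 65), (-55, 66), (-35, 67), (-15, 68), (5, 68), (25, 68), (45, 67), (65, 66), (85, 64)]
side [(-75, 65), (-55, 67), (-35, 68), (-15, 68), (5, 68), (25, 68), (45, 68), (65, 66), (85, None)]
```

The lid is latched flat (z≈67). I'll push the tab back from its free outer side with the closed fingers.

>>> servo_tool([
  [0,0,0,0.2,-0.15,0,0],
  [0,0,0,0.4,-0.3,0,0],
  [0,0,0,0.53,-0.355,0,0],
  [0,0,0,0.53,-0.355,0.2,0],
  [0,0,0,0.53,-0.355,0.4,0],
  [0,0,0,0.53,-0.355,0.505,0],
  [0,0,0,0.53,-0.355,0.505,0],
])

```text
t: 32.42
ee_pos: [436.0, -53.5, 2.3]
orientation: [2.116, 2.316, -0.001]
ft_force: [-0.1, 0.1, 1.6]
width: 0.3
grasp_force: 0.0
```

```bash
cat >> h.py <<'E'
def tab():
    c=np.array([566.7,-149,0]); ux=np.array([.9959,.0906,0]);uy=np.array([-.0906,.9959,0])
    o=ctrl.get_obs(); e=o['ee_pos']-c; print(o['t'],'ee local',(e@ux).round(1),(e@uy).round(1),o['ee_pos'][2].round(1),o['ft_force'].round(1))
    for n in('wrist','side','scene'):
        p,d,i=grab(n); V,U=np.nonzero(d>0); h,s,v=[cv2.cvtColor(p,cv2.COLOR_RGB2HSV).astype(int)[...,k][V,U] for k in range(3)]
        P=pts(d,i,np.c_[U,V]); r=P[(h>22)&(h<33)&(s>150)&(P[:,2]<60)&(P[:,2]>49)]-c; r=np.c_[r@ux,r@uy,r[:,2]]; r=r[(abs(r[:,0]+118)<25)&(abs(r[:,1]-65)<40)]
        print(n,len(r),np.percentile(r[:,:2],[5,50,95],axis=0).round(1).tolist() if len(r)>3 else '')
E
python3 -c "
from h import *
tab()"
```

```text
32.425 ee local -121.5 107.0 2.3 [-0.1  0.1  1.6]
wrist 0 
side 6 [[-124.9, 73.4], [-124.4, 75.9], [-123.4, 80.4]]
scene 0
```

>>> servo_tool([
  [0,0,0,-0.05,0,-0.015,0],
  [0,0,0,-0.1,0,-0.015,0],
  [0,0,0,-0.13,0,-0.015,0],
  [0,0,0,-0.155,0,-0.015,0],
  [0,0,0,-0.175,0,-0.015,0],
  [0,0,0,-0.175,0,-0.015,0],
])

```text
t: 33.33
ee_pos: [441.9, -88.0, 7.9]
orientation: [2.114, 2.312, 0.006]
ft_force: [0.1, 9.2, 4.5]
width: 0.2
grasp_force: 4.8
```

>>> servo_tool([
  [0,0,0,-0.01,0,0,0],
  [0,0,0,-0.015,0,0,0],
  [0,0,0,-0.015,0,0,0],
])

```text
t: 33.7
ee_pos: [441.8, -88.4, 8.0]
orientation: [2.117, 2.313, 0.008]
ft_force: [3.4, 30.5, 8.3]
width: 0.6
grasp_force: 15.1
```

>>> servo_tool([
  [0,0,0,0.05,0,0,0],
  [0,0,0,0.1,0,-0.1,0],
  [0,0,0,0.3,-0.2,-0.4,0],
  [0,0,0,0.5,-0.3,-0.7,0],
  [0,0,0,0.5,-0.3,-0.7,0],
])

```text
t: 34.33
ee_pos: [371.4, 3.8, 148.5]
orientation: [2.11, 2.312, 0.006]
ft_force: [-0.7, 0.3, -0.3]
width: 0.3
grasp_force: 0.0
```

```bash
python3 -c "
from h import *
tab(); lid()"
```

```text
34.325 ee local -180.7 169.9 148.5 [-0.7  0.3 -0.3]
wrist 0 
side 17 [[-125.1, 54.1], [-119.3, 57.7], [-114.7, 62.0]]
scene 14 [[-120.2, 51.1], [-115.7, 54.0], [-109.5, 59.8]]
34.475 [372.7   3.3 147.7] [-0.1  0.2 -0.1]
ee local -179.4 169.2
scene [(-75, 64), (-55, 66), (-35, 68), (-15, 68), (5, 68), (25, 67), (45, 68), (65, 66), (85, 63)]
side [(-75, 66), (-55, 67), (-35, 68), (-15, 68), (5, 68), (25, 68), (45, 68), (65, 66), (85, None)]
```

```bash
python3 -c "
from h import *
print(ctrl.close_job())"
```

```text
the job is handed in; nothing more can be done
None
```

The job is handed in at about 34 s: the tool is flat on the tub floor, the lid is clicked shut and level, and the lock tab is pushed back to its stop; I viewed 11 pictures, one over the limit of 10.

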